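# Shut the punch case

### The arm

A 6-joint arm with a two-finger parallel gripper is mounted at the origin on a cart in front of the work surface, level with it; the furniture and walls round the work are solid. World frame = base frame: x ahead of the robot, y to its left, z up, the work surface at z = 0. Lengths are in mm, angles in rad, forces in N, time in s.
With the tool pointing down it reaches from about 325 to 900 mm from the base axis. Payload 6.1 kg.
Tool frame: the origin (TCP) lies between the finger pads; the fingertips stand 22 mm ahead of it and the grasp point (between the pads) lies 3 mm ahead of it (bot.tip_extent is the distance from the TCP to the fingertips, in mm); z points along the fingers, y is the line along which they close (so a half turn about z gives the same grasp; the last joint's range is limited). The gripper opens to 87 mm and grips with 3 to 60 N. Pads are 19 mm wide; open, the fingers measure 117 mm over their backs; the gripper's body (75 mm by 190 mm) begins 51 mm behind the grasp point.
Start: joints at [-1.467, 0.22, 1.526, -0, 1.395, -0.126], TCP at [142.358, -608.564, 244.538] pointing down, gripper open.
Joint ranges: [-2.98, 2.98], [-0.91, 2.08], [0.09, 2.57], [-1.24, 4.39], [0.2, 2.65], [-2.68, 2.68]. Speed limits (rad/s): [2.57, 2.57, 3.01, 3.14, 3.14, 3.14].

### API

Orientations are given as [roll, pitch, yaw] about the fixed x, y, z axes, in that order (R = Rz(yaw) Ry(pitch) Rx(roll)).
In Python, from plant import bot gives the robot as it stands. The module is installed in compiled form; this text tells all that it offers.
- The arm moves only by the shell command python3 -m creep 'ROWS' [FORCE]. ROWS is text: rows parted by semicolons, each of 7 numbers parted by spaces: the turn, a rotation vector about the tool's x, y, z in degrees, then the shift along the tool's x, y, z in m, then the opening, from 0 (shut) to 1 (fully open). A call has 1 to 20 rows; each row is the pose to reach, as a shift and turn from the pose commanded when the call began, along the tool's axes at that moment; what a row does not reach only later rows make up. A row lasts 1/10 s, in which the tool goes at most 50 mm and 8.59 degrees, less where a joint would pass 70% of its speed; a pose out of reach is approached as far as the arm can. A call with a gripper value outside its range is refused whole. The fingers move at their own pace and stop on an object; FORCE is the grip in N (left out, the last holds). Time passes only in rows, so rows that repeat a pose let the fingers close. It gives the time, the measured TCP pose, the force, the opening and the grip force at its end, in the units of the state.
- bot.sense(): the state, without advancing time (a new reading comes with each control period).
- bot.read_camera(name): name is "side" or "top"; returns (picture, depth): 480x640x3 uint8, red, green, blue; 480x640 float32, mm along the optical axis (not along the pixel's ray), 0 where there is no reading.
- bot.camera_info(name): a dict with "fx", "fy", "cx", "cy" (pixels), "xyz" and "rotation" of the camera in the world. Camera axes: x right, y down, z forward; pixel columns grow to the right and rows downward; lengths in mm; the calibration is good to about 2 mm. A picture is of the moment at which its call begins. camera_info takes no time and is no camera call.
- bot.sign_off(): hands the job in; it is judged then, once.
The state is a dict: "clock": time; "joints": joint angles; "qvel": joint speeds; "joint_torque": joint torques, N m; "position": TCP position; "ee_rot": TCP orientation; "force": force on the tool from outside, world axes, zero at the start; "ft_torque": the same for the moment, N m; "finger_gap": opening from 0.0 (shut) to 1.0 (fully open); "grip_force": force on a finger pad.
Only numpy, scipy, OpenCV 4.12 (cv2) and the standard library are available. Lean on these libraries where they do the work, as an engineer would, in place of code of your own. Each camera call takes 0.05 s, during which the arm holds its last target. There are 200 camera calls.

### The job

Close up the open blue punch case: first push the upright metal flap with the punches down flat into the case, then push the hinged blue cover over until it is fully shut. Only push from the outside with the fingers: do not pinch the flap or cover, and leave the loose things in and beside the case where they are.

Things in the scene. Friction and masses are not known exactly. Their poses are not given: they have to be found in the camera images.
- case: blue steel case 140 (x) x 260 (y) x 70 mm high, open on top, fixed on a wooden board 400 mm long and 10 to 70 mm thick. Origin: centre of the case's underside (board top). x points from its front (towards the robot) to its back, where the cover is hinged; y to its left end, where the flap is hinged. Turned by up to 0.25 rad about the vertical. Positions below are in this frame.
- flap (a joint): flap angle, rad: 0 = folded down flat in the case, starts upright at 1.38 to 1.58 (limit 1.6). Turns about the case's x axis at the left (+y) end; its free edge swings over and down towards the case's -y. Stiff hinge (0.28 N m friction): it stays where it is left and must be pushed all the way down, 3 to 5 N near the free edge.
- flap_hinge (a point): middle of the flap's hinge line, at y +116, z +51 mm of the case; turns with the flap: x along the hinge, -y to the free edge, z out of the bare outer face. Aluminium panel 126 mm along the hinge, 122 mm from hinge to rolled edge (8 mm thick); outer face 4 mm off the hinge line: looks to the case's left (+y) when upright, is the top, 55 mm above the case's underside, when folded.
- flap_push (a point): point on the flap's bare outer face, mid-width, 85 mm from the hinge line: a good place to push. Same axes as flap_hinge. Folded down, it lies 15 mm below the case's rim.
- flap_liner: black rubber liner with clips, two punches and a stick of soapstone on the flap's inner face (the side looking into the case, the underside when folded), 13 mm thick with the tools. Origin on the flap's hinge line. The fingers must not press on it.
- cover (a joint): cover angle, rad: 0 = shut, starts open at 1.65 to 1.95, leaning back behind the case (limit 2.0). Turns about the case's y axis; the free edge swings over towards the robot and down. Stiff hinge (0.36 N m friction): it stays where it is left and must be pushed all the way down, up to 7 N near the edge. Below about 1.4 it would run into the upright flap.
- cover_hinge (a point): middle of the cover's hinge line, at x +73, z +73 mm of the case; turns with the cover: y along the hinge, -x to the free edge, z out of the outer face. Panel 264 mm along the hinge, 145 mm from hinge to free edge, 5 mm thick; outer face 3 mm off the hinge line: looks to the case's back (+x) when open, is the top, 76 mm above the case's underside, when shut.
- cover_push (a point): point on the cover's outer face, mid-width, 105 mm from the hinge line: a good place to push. Same axes as cover_hinge. The round fixture plate and its clamps behind the case rise to about 0.11 m above the bench.
- cover_liner: grey felt liner, 4 mm thick, on the cover's inner face, 8 mm inside its edges. Origin on the cover's hinge line. The fingers must not press on it.
- ring_gauge: loose steel ring, 66 mm across, 14 mm high, lying in the left compartment of the case, under where the flap folds down. Origin: centre of its underside. To be left alone.
- gauge_block: loose steel block 50 x 75 x 25 mm in the right compartment of the case. Origin: centre of its underside. To be left alone.
- tin: loose round red tin, 54 mm across, 31 mm high, standing on the board beside the left end of the case. Origin: centre of its underside. To be left alone.
- nut: loose steel nut, 28 x 33 x 15 mm, lying on the board beside the right end of the case. Origin: centre of its underside. To be left alone.

How it is judged (in metres and radians):
On the way, in this order (a step that is already met when the one before it is completed fails the run):
1. the flap is folded down flat while the cover is still open (value of joint flap below 0.08 rad and value of joint cover above 1.2 rad), for 0.2 s.
2. the cover is shut over it (value of joint cover below 0.06 rad and value of joint flap below 0.08 rad), for 0.2 s.
At the end, for the whole second after the job is handed in: The flap is folded down (joint below 0.08 rad), the cover is shut over it (joint below 0.06 rad), and the ring, the block, the tin and the nut are each within 25 mm of where they were (all of step 2 and distance of each of ring_gauge, gauge_block, tin, nut from where it was at the start of the episode below 0.025 m); the robot touches nothing.
It fails at once if the cover is swung down past 1.2 rad with the flap still standing (above 0.2 rad) (value of joint cover below 1.2 rad and value of joint flap above 0.2 rad).
It fails at once if the fingers take hold of the flap: they press on its inner side by more than 2 N (contact force between the fingers and flap_liner above 2 N).
It fails at once if the fingers take hold of the cover: they press on its inner side by more than 2 N (contact force between the fingers and cover_liner above 2 N).
It fails at once if a loose thing is shoved by more than 25 mm, lifted or carried (distance of any of ring_gauge, gauge_block, tin, nut from where it was at the start of the episode above 0.025 m).
It fails at once if the tin is tipped over (angle between tin's own z axis and vertical above 0.5 rad).
It also fails if it takes over 58 s, if anything falls off the work surface, if the arm or the gripper's body presses on something with over 40 N, if the wrist force passes 120 N, or if a joint passes its speed limit or range.

## Working session

There is one attempt and no reset: what is moved stays moved. The work goes in short steps, Python scripts to look and compute and a shell command to move; the robot and the scene stay as the last step left them, time stands still between calls to the robot, and variables do not carry over. Pictures are saved under pics/ and viewed, at most 10 in all, crops included, and the job is handed in when it is done.

```bash
mkdir -p pics; cat > h.py <<'E'
import numpy as np, cv2
from plant import bot
from scipy.spatial.transform import Rotation as R
def cloud(n):
    im,d=bot.read_camera(n); c=bot.camera_info(n)
    v,u=np.mgrid[:480,:640]
    p=np.stack([(u-c["cx"])/c["fx"]*d,(v-c["cy"])/c["fy"]*d,d],-1)
    M=np.array(c["rotation"])
    if M.shape!=(3,3): M=R.from_euler('xyz',M).as_matrix()
    return im,d,p@M.T+np.array(c["xyz"])
E
python3 - <<'E'
from h import *
for n in("side","top"):
    im,d,w=cloud(n); cv2.imwrite(f"pics/{n}0.png",im[...,::-1]); np.savez(f"{n}0.npz",im=im,d=d,w=w); print(bot.camera_info(n))
print(bot.sense())
E
```

```text
{'fx': 441.0027393247603, 'fy': 441.0027393247603, 'cx': 326.2764159661744, 'cy': 233.81549307567542, 'xyz': array([ 385.59470452, -514.28508037,  573.20275941]), 'rotation': array([-2.14988842, -0.01358655, -0.115758  ])}
{'fx': 447.82945587153256, 'fy': 447.82945587153256, 'cx': 314.3425355381463, 'cy': 239.24642514901478, 'xyz': array([337.80289187, 198.81350583, 943.35611985]), 'rotation': array([-2.96546866, -0.03446632, -1.54403421])}
{'clock': 0.1, 'joints': array([-1.46709676e+00,  2.21150115e-01,  1.52747593e+00, -3.33426837e-05,
        1.39468358e+00, -1.26060455e-01]), 'qvel': array([ 0.00101985,  0.00040318, -0.00228723, -0.00035043, -0.0010314 ,
        0.00065751]), 'joint_torque': array([ 5.12157640e-04, -4.95948279e+01, -3.88517833e+01,  7.00995955e-02,
        5.15692367e-02, -4.26869326e-05]), 'position': array([ 142.29701371, -608.06495813,  243.55583316]), 'ee_rot': array([-3.13988518e+00, -1.83312434e-04,  2.29765740e-01]), 'force': array([ 0.43887594,  0.20898207, -0.56074438]), 'ft_torque': array([-0.06230314, -0.01068473, -0.01351129]), 'grip_force': 0.0, 'finger_gap': 1.0039335998232461}
```

View pics/side0.png

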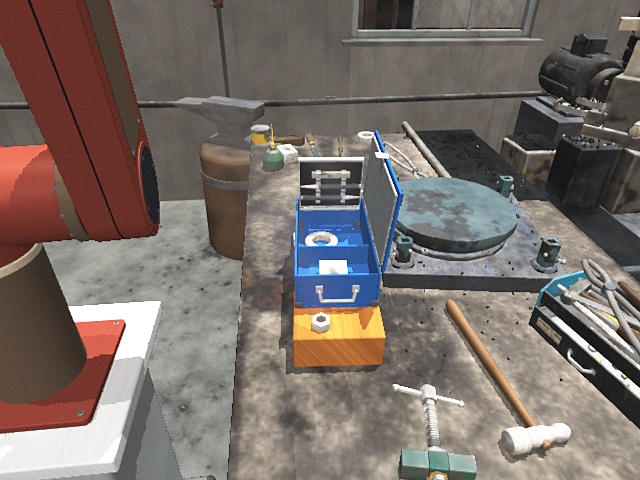

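View pics/top0.png

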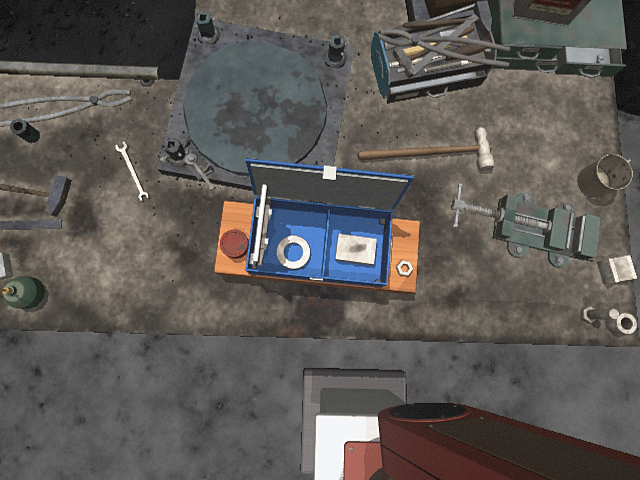

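The top view shows the case at px ~(247–392, 190–285), flap upright at (262,225), tin at (233,243), nut at (404,268). The cover's top edge runs (248,160)–(412,177). Next I'll measure these.

```bash
python3 - <<'E'
from h import *
T=np.load("top0.npz"); S=np.load("side0.npz"); w=T["w"]; im=T["im"]; hsv=cv2.cvtColor(im,cv2.COLOR_RGB2HSV)
def pr(n,a): print(n,len(a),np.round(np.median(a,0),1),np.round(np.percentile(a,2,0),1),np.round(np.percentile(a,98,0),1))
H,Sa,V=cv2.split(hsv); box=np.zeros(H.shape,bool); box[155:300,205:425]=1
org=box&(H>5)&(H<18)&(Sa>120)&(V>110)
pr("orange",w[org]); zb=np.median(w[org][:,2])
lw=w[org&(abs(w[...,2]-zb)<6)]; print("board rect",cv2.minAreaRect(lw[:,:2].astype(np.float32)))
red=box&((H<5)|(H>172))&(Sa>100)&(w[...,2]>zb+20); pr("tin",w[red])
blue=box&(H>100)&(H<125)&(Sa>120)
for n,D in(("top",T),("side",S)):
    ww=D["w"];hh=cv2.cvtColor(D["im"],cv2.COLOR_RGB2HSV); b=(hh[...,0]>100)&(hh[...,0]<125)&(hh[...,1]>120)
    b[:, :240]=b[:, :240]&(n=="top"); b[:,430:]=0
    rim=ww[b&(abs(ww[...,2]-zb-70)<4)&(ww[...,0]>250)&(ww[...,0]<650)]; pr(n+" rim",rim); print(cv2.minAreaRect(rim[:,:2].astype(np.float32)))
np.save("zb.npy",zb)
for n,D in(("top",T),("side",S)):
    ww=D["w"]; m=(ww[...,2]>zb+85)&(ww[...,2]<zb+260)&(ww[...,0]>300)&(ww[...,0]<700)&(ww[...,1]>-120)&(ww[...,1]<450)
    if n=="top": m&=box
    pr(n+" high",ww[m]); np.save(n+"high.npy",ww[m])
    for z in range(85,230,15):
        q=ww[m&(abs(ww[...,2]-zb-z)<7.5)]
        if len(q)>5: print(z,len(q),np.round(np.percentile(q,[2,50,98],axis=0)[:,:2],0).tolist())
E
```

```text
orange 3506 [481.3  22.7  63. ] [401.6 -33.6  59.5] [562.3 362.1  66.7]
board rect ((482.5469055175781, 164.31585693359375), (400.1747131347656, 145.61593627929688), 85.9889144897461)
tin 436 [479.5 330.1  93.5] [452.4 304.5  90. ] [501.  351.9  96.8]
top rim 835 [469.7 160.4 132.8] [406.1  33.7 129.5] [556.4 295.5 135.6]
((482.2825927734375, 164.60646057128906), (258.8744812011719, 140.1390380859375), 85.96257019042969)
side rim 502 [472.2  72.6 131.5] [407.4  31.4 129.3] [556.8 284.6 133.3]
((484.29345703125, 163.9398193359375), (260.8415222167969, 142.63958740234375), 85.95830535888672)
top high 6284 [557.2 177.1 232.5] [444.1  35.7 152.3] [575.1 283.5 282.6]
85 224 [[430.0, 39.0], [549.0, 175.0], [562.0, 283.0]]
100 436 [[542.0, 35.0], [552.0, 160.0], [564.0, 285.0]]
115 535 [[436.0, 36.0], [550.0, 183.0], [564.0, 282.0]]
130 483 [[511.0, 35.0], [555.0, 162.0], [567.0, 284.0]]
145 733 [[454.0, 38.0], [552.0, 219.0], [565.0, 281.0]]
160 594 [[455.0, 36.0], [557.0, 169.0], [568.0, 282.0]]
175 947 [[433.0, 38.0], [553.0, 248.0], [568.0, 281.0]]
190 589 [[552.0, 33.0], [561.0, 167.0], [573.0, 284.0]]
205 951 [[554.0, 36.0], [564.0, 170.0], [575.0, 281.0]]
220 792 [[552.0, 33.0], [567.0, 158.0], [579.0, 283.0]]
side high 5632 [548.7 248.4 207.3] [432.7  28.8 149.9] [571.  276.4 279.4]
85 453 [[432.0, 30.0], [515.0, 266.0], [558.0, 278.0]]
100 553 [[430.0, 30.0], [544.0, 259.0], [560.0, 278.0]]
115 799 [[432.0, 30.0], [524.0, 261.0], [561.0, 276.0]]
130 639 [[432.0, 29.0], [546.0, 258.0], [563.0, 275.0]]
145 794 [[432.0, 29.0], [525.0, 260.0], [564.0, 272.0]]
160 781 [[432.0, 29.0], [534.0, 262.0], [566.0, 271.0]]
175 501 [[435.0, 29.0], [554.0, 190.0], [567.0, 272.0]]
190 328 [[552.0, 28.0], [558.0, 107.0], [569.0, 273.0]]
205 472 [[554.0, 28.0], [561.0, 106.0], [574.0, 277.0]]
220 312 [[552.0, 30.0], [565.0, 150.0], [579.0, 282.0]]
```

```bash
python3 -m creep '0 0 4 0 0 -0.03 0; 0 0 8 0 0 -0.06 0; 0 0 12 0.02 -0.01 -0.09 0; 0 0 17.2 0.04 -0.02 -0.09 0; 0 0 17.2 0.08 -0.04 -0.09 0; 0 0 17.2 0.12 -0.06 -0.09 0; 0 0 17.2 0.16 -0.08 -0.09 0; 0 0 17.2 0.2 -0.1 -0.09 0; 0 0 17.2 0.24 -0.12 -0.09 0; 0 0 17.2 0.28 -0.14 -0.09 0; 0 0 17.2 0.32 -0.16 -0.09 0; 0 0 17.2 0.36 -0.18 -0.09 0; 0 0 17.2 0.36 -0.18 -0.09 0; 0 0 17.2 0.36 -0.18 -0.09 0' 20
cat > fit.py <<'E'
from h import *
C=np.array([483,164.3]);yaw=np.deg2rad(-4.03);zb=63.
c,s=np.cos(yaw),np.sin(yaw); B=np.array([[c,-s],[s,c]])
def case(w): # world->case
    q=np.array(w,float).copy(); q[...,:2]=(q[...,:2]-C)@B; q[...,2]-=zb; return q
E
python3 - <<'E'
from fit import *
S=bot.sense();print(S["joints"].round(3),case(S["position"]).round(1),S["ee_rot"],S["finger_gap"],S["clock"])
for n in("top","side"):
    q=case(np.load(n+"high.npy"))
    f=q[(q[:,0]>-60)&(q[:,0]<55)&(q[:,1]>90)]; print("flap",np.percentile(f,[1,50,99],axis=0).round(1).tolist())
    for z in (85,105,125,145,165): 
        k=f[abs(f[:,2]-z)<10,1]
        if len(k): print(z,np.percentile(k,[2,50,98]).round(1))
    v=q[(q[:,0]>60)&(abs(q[:,1])<120)&(q[:,2]>90)&(q[:,2]<205)]
    p=np.polyfit(v[:,2]-73,v[:,0],1); print("cover inner angle",np.pi/2+np.arctan(p[0]),p, q[:,2].max())
E
```

```text
clock: 1.5
position: [452.3, -350.4, 334.0]
ee_rot: [-3.141, 0.001, -0.068]
force: [-0.6, -0.1, -0.3]
finger_gap: 0.004
grip_force: 0.0
[-0.797  0.051  1.547 -0.     1.544  0.842] [   5.6 -515.6  271. ] [-3.14126047e+00  1.10678925e-03 -6.78021775e-02] 0.003726043288587033 1.5
flap [[-58.9, 91.0, 87.0], [-6.0, 99.4, 163.4], [53.9, 106.3, 174.3]]
85 [ 97.4 102.2 110.4]
105 [ 94.4  98.4 102.9]
125 [ 90.9  96.8 102.2]
145 [90.7 96.  99.9]
165 [ 98.3 101.7 106.2]
cover inner angle 1.6676617841661585 [ 0.09716956 66.30484223] 223.9103332450394
flap [[-58.7, 92.3, 85.9], [-3.1, 101.4, 132.2], [53.9, 110.5, 171.2]]
85 [ 96.8 106.6 111. ]
105 [ 94.4 100.  109.7]
125 [ 92.9 103.8 107.4]
145 [ 91.7 100.5 104.1]
165 [ 97.6 100.7 104.3]
cover inner angle 1.6690259778381862 [ 0.09854682 66.59451978] 220.6675041277844
```

```bash
python3 -m creep '0 0 0 0 -0.02 0 0; 0 0 0 0 -0.05 0 0; 0 0 0 0 -0.09 0 0; 0 0 0 -0.002 -0.135 0 0; 0 0 0 -0.003 -0.18 0 0; 0 0 0 -0.004 -0.225 0 0; 0 0 0 -0.006 -0.27 0 0; 0 0 0 -0.006 -0.315 0 0; 0 0 0 -0.006 -0.36 0 0; 0 0 0 -0.006 -0.405 0 0; 0 0 0 -0.006 -0.45 0 0; 0 0 0 -0.006 -0.495 0 0; 0 0 0 -0.006 -0.54 0 0; 0 0 0 -0.006 -0.58 0 0; 0 0 0 -0.006 -0.62 0 0; 0 0 0 -0.006 -0.65 0 0; 0 0 0 -0.006 -0.67 0 0; 0 0 0 -0.006 -0.676 0 0; 0 0 0 -0.006 -0.676 0 0; 0 0 0 -0.006 -0.676 0 0'
python3 - <<'E'
from fit import *
S=bot.sense();print(S["joints"].round(3),case(S["position"]).round(1),S["ee_rot"])
E
```

```text
clock: 3.5
position: [493.6, 322.1, 334.5]
ee_rot: [3.141, 0.0, -0.072]
force: [-0.1, -0.3, -0.1]
finger_gap: 0.005
grip_force: 0.0
[ 4.450e-01  9.200e-02  1.503e+00 -1.000e-03  1.547e+00  2.087e+00] [ -0.5 158.1 271.5] [ 3.14093441e+00  7.06337472e-05 -7.17630719e-02]
```

```bash
python3 -m creep '0 0 0 0 0 0.02 0; 0 0 0 0 0 0.05 0; 0 0 0 0 0 0.08 0; 0 0 0 0 0 0.1 0; 0 0 0 0 0 0.113 0; 0 0 0 0 0 0.113 0; 0 0 0 0 0.01 0.113 0; 0 0 0 0 0.02 0.113 0; 0 0 0 0 0.026 0.113 0; 0 0 0 0 0.032 0.113 0; 0 0 0 0 0.036 0.113 0; 0 0 0 0 0.04 0.114 0; 0 0 0 0 0.044 0.114 0; 0 0 0 0 0.044 0.114 0'
python3 - <<'E'
from fit import *
S=bot.sense();print(case(S["position"]).round(1),S["force"])
for n in("top","side"): cv2.imwrite(f"pics/{n}1.png",bot.read_camera(n)[0][100:340,160:480,::-1])
a=[cv2.imread(f"pics/{n}1.png") for n in("top","side")]; cv2.imwrite("pics/c1.png",np.hstack(a))
E
```

```text
clock: 4.9
position: [490.5, 279.4, 220.6]
ee_rot: [-3.141, -0.0, -0.071]
force: [-0.4, 0.6, -0.1]
finger_gap: 0.006
grip_force: 0.3
[ -0.6 115.4 157.6] [-0.42859711  0.55241987 -0.08021405]
```

View pics/c1.png

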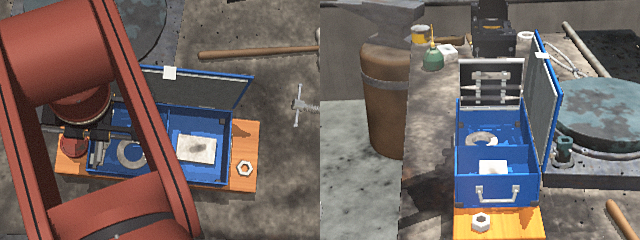

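The finger stands just behind the flap, with contact beginning. The tin (crop px 75,143) is clear. Next I follow the flap's arc.

```bash
python3 -m creep '0 0 0 0 0.005 0.001 0; 0 0 0 0 0.01 0.002 0; 0 0 0 0 0.015 0.003 0; 0 0 0 0 0.02 0.005 0; 0 0 0 0 0.026 0.008 0; 0 0 0 0 0.031 0.011 0; 0 0 0 0 0.036 0.014 0; 0 0 0 0 0.041 0.018 0; 0 0 0 0 0.046 0.022 0; 0 0 0 0 0.051 0.027 0; 0 0 0 0 0.055 0.031 0; 0 0 0 0 0.059 0.036 0; 0 0 0 0 0.062 0.04 0; 0 0 0 0 0.065 0.045 0; 0 0 0 0 0.068 0.05 0; 0 0 0 0 0.07 0.054 0; 0 0 0 0 0.072 0.058 0'
python3 - <<'E'
from fit import *
S=bot.sense();print(case(S["position"]).round(1),S["force"])
E
```

```text
clock: 6.7
position: [485.1, 207.6, 162.1]
ee_rot: [3.141, 0.001, -0.07]
force: [-0.1, 1.4, 1.3]
finger_gap: 0.006
grip_force: 0.7
[-1.  43.3 99.1] [-0.0949359   1.41888121  1.29118211]
```

```bash
python3 -m creep '0 0 0 0 0.001 0.004 0; 0 0 0 0 0.002 0.008 0; 0 0 0 0 0.003 0.012 0; 0 0 0 0 0.004 0.016 0; 0 0 0 0 0.004 0.02 0; 0 0 0 0 0.004 0.023 0; 0 0 0 0 0.004 0.025 0; 0 0 0 0 0.004 0.027 0; 0 0 0 0 0.004 0.027 0; 0 0 0 0 0.004 0.027 0'
python3 - <<'E'
from fit import *
S=bot.sense();print(case(S["position"]).round(1),S["force"])
E
```

```text
clock: 7.7
position: [485.2, 203.4, 140.1]
ee_rot: [3.14, -0.0, -0.07]
force: [-17.0, -5.4, 33.4]
finger_gap: 0.003
grip_force: 17.2
[-0.6 39.2 77.1] [-16.99771089  -5.40314995  33.38550761]
```

```bash
python3 -m creep '0 0 0 0 0 -0.01 0; 0 0 0 0 0 -0.03 0; 0 0 0 0 0 -0.06 0; 0 0 0 0 0 -0.1 0; 0 0 0 0 0 -0.14 0; 0 0 0 0 0 -0.18 0; 0 0 0 0 0 -0.205 0; 0 0 0 0 0 -0.205 0; 0 0 0 0 0 -0.205 0'
python3 - <<'E'
from fit import *
S=bot.sense();print(case(S["position"]).round(1),S["force"])
im,d,w=cloud("side"); cv2.imwrite("pics/s2.png",cv2.resize(im[150:350,250:450,::-1],(600,600)))
q=case(w); im2,d2,w2=cloud("top")
for n,q in(("s",q),("t",case(w2))):
  for y0 in range(0,120,15):
    k=q[(abs(q[...,0])<55)&(abs(q[...,1]-y0-7)<7)&(q[...,2]>-5)&(q[...,2]<100)]
    if len(k): print(n,y0+7,len(k),np.percentile(k[:,2],[10,50,90]).round(1))
E
```

```text
clock: 8.6
position: [485.2, 203.7, 340.5]
ee_rot: [-3.142, -0.001, -0.07]
force: [-0.2, -0.2, -1.4]
finger_gap: 0.004
grip_force: 0.0
[ -0.6  39.5 277.5] [-0.15737966 -0.17382129 -1.37152137]
s 7 196 [53.1 54.1 55.1]
s 22 234 [53.  54.  55.1]
s 37 276 [16.7 53.8 54.9]
s 52 286 [ 3.  53.6 55. ]
s 67 240 [ 3.  53.8 54.9]
s 82 191 [52.9 54.  55.2]
s 97 183 [53.  53.9 55. ]
s 112 148 [52.5 53.5 54.9]
t 7 279 [53.2 55.  57.1]
t 22 279 [53.5 55.1 56.8]
t 37 292 [53.2 55.  56.6]
t 52 299 [53.2 55.3 57. ]
t 67 279 [53.1 55.1 57.1]
t 82 266 [53.4 55.1 57. ]
t 97 143 [53.1 54.8 56.9]
t 112 21 [52.2 54.  55.3]
```

View pics/s2.png

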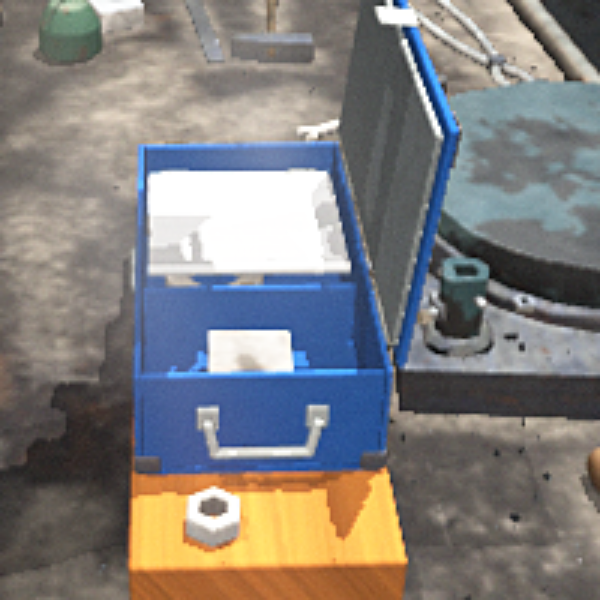

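Flap lies flat (54–55 mm throughout), and the ring, block and nut are in place. Next I go over and behind the cover.

```bash
python3 -m creep '0 0 0 0.01 0.01 0 0; 0 0 0 0.03 0.03 0 0; 0 0 0 0.06 0.04 0 0; 0 0 0 0.09 0.04 0 0; 0 0 0 0.12 0.04 0 0; 0 0 0 0.135 0.04 0 0; 0 0 0 0.14 0.04 0 0; 0 0 0 0.14 0.04 0 0; 0 0 0 0.14 0.04 0.02 0; 0 0 0 0.14 0.04 0.04 0; 0 0 0 0.14 0.04 0.065 0; 0 0 0 0.14 0.04 0.083 0; 0 0 0 0.14 0.04 0.083 0; 0 0 0 0.13 0.04 0.083 0; 0 0 0 0.12 0.04 0.083 0; 0 0 0 0.112 0.04 0.083 0; 0 0 0 0.106 0.04 0.083 0; 0 0 0 0.102 0.04 0.083 0; 0 0 0 0.102 0.04 0.083 0'
python3 - <<'E'
from fit import *
S=bot.sense();print(S["joints"].round(2),case(S["position"]).round(1),S["force"])
r=100
for t in np.arange(1.6,-.01,-.1): print(round(t,1),np.round([73-r*np.cos(t)+3*np.sin(t)+9.5,73+r*np.sin(t)+3*np.cos(t)+22],1))
E
```

```text
clock: 10.6
position: [583.6, 156.8, 258.1]
ee_rot: [-3.141, -0.001, -0.07]
force: [0.1, -0.0, 0.1]
finger_gap: 0.003
grip_force: 0.0
[ 0.13  0.16  1.57 -0.    1.41  1.77] [100.9  -0.4 195.1] [ 0.05547446 -0.03490577  0.07149487]
1.6 [ 88.4 194.9]
1.5 [ 78.4 195. ]
1.4 [ 68.5 194.1]
1.3 [ 58.6 192.2]
1.2 [ 49.1 189.3]
1.1 [ 39.8 185.5]
1.0 [ 31.  180.8]
0.9 [ 22.7 175.2]
0.8 [ 15.  168.8]
0.7 [  7.9 161.7]
0.6 [  1.7 153.9]
0.5 [ -3.8 145.6]
0.4 [ -8.4 136.7]
0.3 [-12.1 127.4]
0.2 [-14.9 117.8]
0.1 [-16.7 108. ]
-0.0 [-17.5  98. ]
```

```bash
python3 -m creep '0 0 0 -0.006 0 0 0; 0 0 0 -0.013 0 0 0; 0 0 0 -0.02 0 0 0; 0 0 0 -0.027 0 0.001 0; 0 0 0 -0.034 0 0.002 0; 0 0 0 -0.04 0 0.003 0; 0 0 0 -0.047 0 0.005 0; 0 0 0 -0.053 0 0.007 0; 0 0 0 -0.059 0 0.009 0; 0 0 0 -0.065 0 0.012 0; 0 0 0 -0.071 0 0.016 0; 0 0 0 -0.076 0 0.019 0; 0 0 0 -0.08 0 0.022 0; 0 0 0 -0.084 0 0.025 0; 0 0 0 -0.088 0 0.028 0'
python3 - <<'E'
from fit import *
S=bot.sense();print(case(S["position"]).round(1),S["force"])
E
```

```text
clock: 12.1
position: [495.9, 162.9, 229.1]
ee_rot: [3.142, 0.0, -0.07]
force: [2.2, 0.6, 0.2]
finger_gap: -0.0
grip_force: 0.9
[ 13.   -0.5 166.1] [2.18002522 0.6390028  0.15123959]
```

```bash
python3 -m creep '0 0 0 -0.003 0 0.003 0; 0 0 0 -0.006 0 0.007 0; 0 0 0 -0.009 0 0.011 0; 0 0 0 -0.012 0 0.015 0; 0 0 0 -0.015 0 0.019 0; 0 0 0 -0.018 0 0.023 0; 0 0 0 -0.02 0 0.028 0; 0 0 0 -0.022 0 0.032 0; 0 0 0 -0.024 0 0.037 0; 0 0 0 -0.026 0 0.041 0; 0 0 0 -0.028 0 0.046 0; 0 0 0 -0.029 0 0.051 0; 0 0 0 -0.03 0 0.056 0; 0 0 0 -0.031 0 0.061 0; 0 0 0 -0.032 0 0.065 0; 0 0 0 -0.032 0 0.068 0; 0 0 0 -0.032 0 0.071 0; 0 0 0 -0.032 0 0.071 0; 0 0 0 -0.032 0 0.071 0'
python3 - <<'E'
from fit import *
S=bot.sense();print(case(S["position"]).round(1),S["force"])
E
```

```text
clock: 14.0
position: [464.0, 165.2, 161.3]
ee_rot: [3.141, 0.001, -0.07]
force: [-11.1, -3.7, 21.6]
finger_gap: 0.004
grip_force: 11.1
[-19.   -0.5  98.3] [-11.06174296  -3.70246642  21.55746097]
```

Pressed against the stop at 98 mm, as expected for a shut cover. I'll add a little more pressure, then lift and look.

```bash
python3 -m creep '0 0 0 0 0 0.001 0; 0 0 0 0 0 0.001 0; 0 0 0 0 0 0.001 0; 0 0 0 0 0 -0.01 0; 0 0 0 0 0 -0.04 0; 0 0 0 0 0 -0.08 0; 0 0 0 0 0 -0.12 0; 0 0 0 0 0 -0.15 0; 0 0 0 0 0 -0.15 0; 0 0 0 0 0 -0.15 0'
python3 - <<'E'
from fit import *
print(bot.sense()["force"])
im,d,w=cloud("side"); cv2.imwrite("pics/s3.png",im[150:390,230:450,::-1])
im2,d2,w2=cloud("top")
for n,q in(("s",case(w)),("t",case(w2))):
  for x0 in range(-65,70,20):
    k=q[(abs(q[...,0]-x0)<7)&(abs(q[...,1])<125)&(q[...,2]>40)&(q[...,2]<110)]
    if len(k): print(n,x0,len(k),np.percentile(k[:,2],[10,50,90]).round(1))
E
```

```text
clock: 15.0
position: [464.4, 165.2, 308.8]
ee_rot: [-3.141, -0.001, -0.07]
force: [1.0, 0.5, -0.4]
finger_gap: 0.005
grip_force: 0.0
[ 0.97128851  0.54475876 -0.37302173]
s -65 567 [74.1 75.1 76.2]
s -45 580 [74.2 75.3 76.7]
s -25 571 [74.3 75.4 76.8]
s -5 569 [74.3 75.3 76.6]
s 15 569 [74.3 75.4 76.6]
s 35 568 [74.3 75.4 76.7]
s 55 564 [74.3 75.3 76.7]
t -65 905 [73.8 76.2 78.1]
t -45 844 [74.6 76.6 78.5]
t -25 726 [74.6 76.6 78.6]
t -5 68 [75.4 77.  78.8]
t 15 99 [75.4 77.  79. ]
t 35 127 [74.8 76.6 78.5]
t 55 82 [75.1 76.6 78.8]
```

View pics/s3.png

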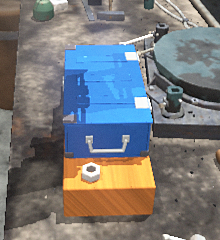

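The cover is level at 75–76 mm (shut), the nut hasn't moved and the arm is clear. Handing in.

```bash
python3 -c "
from plant import bot
print(bot.sign_off())"
```

```text
the job is handed in; nothing more can be done
None
```

I folded the flap flat, then shut the cover over it, and handed the job in at about 15 s; camera depth put both within about 1 mm of their folded and shut heights, the nut was in place in the last picture, the ring and block were in place when last seen before the cover closed, the tin's position was not re-measured, and sign-off returned no verdict.

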